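Lengthen the hull cradle by one hole and set the launch hull in it

TASK

The cradle is one hole too short for the model launch hull. Press the brass snap button flush, slide the outer tube with its saddle outward until the button springs out of the next hole (one hole only), then pick up the hull, keep it upright, and set it down gently in both saddles with its keel hanging between them, either way round. Do not disturb the other things on the bench.

Things in the scene. Friction and masses are not known exactly. Their poses are not given: they have to be found in the camera images.
- cradle: Model-hull cradle bolted to the bench: a telescoping square beam with two black-padded saddles. Origin on the bench under the beam's centre line; x along the beam from the fixed saddle to the sliding one (the way that lengthens it), y across, z up. Grey head block x -111 to -61 mm: flange 84 mm wide, 8 high, block 44 wide, 58 high.
- tube (a joint): Slide (m) of the outer tube with its saddle, along the cradle's +x. 0 as found, shortest, latched in the first hole; 0.030 latched in the next hole (wanted); 0.060 the third, one too far; stop at 0.063. Locked while the button is out. With it flush, a pull of 14 to 20 N starts it (the hole's edge forces the dome under), then 3 to 5 N.
- tube_at_first_hole (a point): Point on the outer tube's centre line beside the hole the button is in at the start, 40 mm above the bench; slides with the tube (cradle x = 5 mm + joint tube). Aluminium tube 30 x 30 mm, 25 to 55 mm above the bench, 136 mm long (cradle x -65 to 71 mm at tube 0), over a fixed 23 mm inner tube; three 13 mm holes 30 mm apart in its -y side.
- button (a joint): Travel (m) of the snap button into the tube: 0 sprung out (dome 4 mm proud of the tube's side), 0.004 flush, 0.0065 under the wall between holes. Spring 3.4 N when out, 5 N when flush. Pressed flush, its round dome slips under the wall as the tube is drawn along, and it springs out by itself at the next hole.
- button_tip (a point): Tip of the button's brass dome, 12 mm across, on the beam's -y side: x 5, y -19, z 40 mm in the cradle's frame when out; moves inward along +y. It stays at x = 5 mm while the outer tube slides. A pinch across the tube here (30 mm wide, 34 over the dome) presses it flush and also holds the tube for drawing along.
- fixed_saddle (a point): Middle of the fixed saddle's pad top, cradle x = -75 mm, 75 mm above the bench. Both saddles are 16 mm long in x, with a level pad 36 mm wide and padded sides that slope up and out at 50 degrees to 62 mm apart; highest point 90 mm above the bench.
- sliding_saddle (a point): Middle of the sliding saddle's pad top, 75 mm above the bench, at cradle x = 45 mm + joint tube. It stands on the outer tube. The gap between the saddles is 104 mm as found and 134 mm at tube = 0.030.
- cradle_seat (a point): Where the hull's origin lies when the hull is seated in the lengthened cradle: x 0, y 0, z 61 mm in the cradle's frame, hull x along the beam (bow either way). The flat of the hull's bottom then rests on both pads and the keel hangs between the saddles, 6 mm above the tube, with 8 mm to spare at each end.
- hull: Model launch hull 240 x 52 x 51 mm (hatch coamings to 55), 0.3 to 0.52 kg, brown below, grey above, wooden deck, upright on its keel. Origin under the keel's middle, x to the bow, z up. Keel x -59 to 59 mm, 26 wide, 14 high; flat bottom 32 wide at z 14, sloping out to flat upright sides 52 mm apart from z 26 to 50, all for x -85 to 85.
- paint_jar: Jar of paint, 52 mm across, 62 mm high, origin under its centre. To be left alone.
- glue_bottle: Glue bottle, 44 mm across, 125 mm high, origin under its centre. To be left alone.
- sanding_block: Cork sanding block 90 x 46 x 29 mm, origin under its centre, x along it. To be left alone.
- screwdriver: Screwdriver 170 mm long, lying along its x. To be left alone.
- fittings_tin: Open round tin of brass fittings, 80 mm across, 26 mm high, origin under its centre. To be left alone.
- deckhouse: Model deckhouse, grey with wooden roof, 78 x 40 x 29 mm, origin under its centre. To be left alone.
- hammer: Hammer 190 mm long, lying along its x. To be left alone.

How it is judged (in metres and radians):
On the way, in this order (a step that is already met when the one before it is completed fails the run):
1. the snap button is pressed flush (value of joint button above 0.0035 m), for 0.05 s.
2. the cradle is latched one hole longer: the tube within 2 mm of the next hole and the button sprung out (value of joint tube between 0.028 and 0.032 m and value of joint button below 0.0015 m), for 0.2 s.
At the end, for the whole second after the job is handed in: The tube is latched in the next hole (within 2 mm, button sprung out to within 1.5 mm) and the hull lies at rest in both saddles, either way round: origin within 10 mm of the seat along the beam, 6 mm across and 4 mm in height, in line with the beam and upright to 0.08 rad (all of step 2 and z of hull in the frame of cradle between 0.057 and 0.065 m and x of hull in the frame of cradle between -0.01 and 0.01 m and y of hull in the frame of cradle between -0.006 and 0.006 m and angle between the x axis of hull and the x axis of cradle, either way round below 0.08 rad and angle between hull's own z axis and vertical below 0.08 rad and linear speed of hull below 0.02 m/s); the robot touches nothing.
It fails at once if the hull is tipped more than 0.5 rad (angle between hull's own z axis and vertical above 0.5 rad).
It fails at once if the hull is rammed into the cradle with more than 80 N (contact force between hull and cradle above 80 N).
It fails at once if the hull is dropped or slammed into the saddles: it moves faster than 0.25 m/s within 25 mm above its seat, or 0.7 m/s within 70 mm above it ((horizontal distance between hull and cradle below 0.04 m and z of hull in the frame of cradle below 0.086 m and linear speed of hull above 0.25 m/s) or (horizontal distance between hull and cradle below 0.04 m and z of hull in the frame of cradle below 0.131 m and linear speed of hull above 0.7 m/s)).
It fails at once if another thing on the bench is moved by more than 30 mm (distance of any of paint_jar, glue_bottle, sanding_block, screwdriver, fittings_tin, deckhouse, hammer from where it was at the start of the episode above 0.03 m).
It also fails if it takes over 56 s, if anything falls off the work surface, if the arm or the gripper's body presses on something with over 40 N, if the wrist force passes 120 N, or if a joint passes its speed limit or range.

ROBOT

A 7-joint arm with a two-finger parallel gripper is mounted at the origin on the work surface. World frame = base frame: x ahead of the robot, y to its left, z up, the work surface at z = 0. Lengths are in mm, angles in rad, forces in N, time in s.
With the tool pointing down it reaches from about 400 to 875 mm from the base axis. Payload 4.4 kg.
Tool frame: the origin (TCP) lies at the very end of the fingers, on their centre line; the grasp point (between the pads) lies 19 mm behind it (ctrl.grip_depth is the distance from the TCP to the grasp point, in mm); z points along the fingers, x is the direction in which the jaws open and shut, and the axes are right-handed (so a half turn about z gives the same grasp; the last joint's range is limited). The gripper opens to 85 mm and grips with 20 to 120 N. Pads are 22 mm wide; open, the fingers measure 114 mm over their backs; the gripper's body (76 mm by 85 mm) begins 54 mm behind the grasp point. The pads swing forward as they close: fully open they stand 13 mm farther back than shut.
Start: joints at [-1.394, 0.628, 0.038, 1.517, -0.027, 0.996, -0.02], TCP at [156.249, 630.955, 231.313] pointing down, gripper open.
Joint ranges: [-3.06, 3.06], [-0.37, 2.12], [-1.25, 1.32], [0.18, 2.47], [-1.1, 4.24], [0.23, 1.98], [-2.94, 2.94]. Speed limits (rad/s): [2.57, 2.57, 3.14, 3.14, 3.14, 3.14, 3.14].

INTERFACE

Orientations are given as [roll, pitch, yaw] about the fixed x, y, z axes, in that order (R = Rz(yaw) Ry(pitch) Rx(roll)).
In Python, from cell import ctrl gives the robot as it stands.
- The arm moves only by the shell command python3 -m creep 'ROWS'. ROWS is JSON, a list of rows, each an object with "hand": the opening, from 0 (shut) to 1 (fully open); "travel": the shift along the tool's x, y, z in cm, a list of three; "angular": the turn, a rotation vector about the tool's x, y, z in degrees, a list of three. In form: [{"hand": hand, "travel": [tx, ty, tz], "angular": [rx, ry, rz]}, ...]. A call has 1 to 20 rows; each row is the pose to reach, as a shift and turn from the pose measured when the call began, along the tool's axes at that moment; what a row does not reach only later rows make up. A row lasts 1/10 s, in which the tool goes at most 50 mm and 8.59 degrees, less where a joint would pass 70% of its speed; a pose out of reach is approached as far as the arm can. A call with a gripper value outside its range is refused whole. The fingers move at their own pace and stop on an object; the grip force is fixed at half the most. Time passes only in rows, so rows that repeat a pose let the fingers close. It gives the time, the measured TCP pose, the force and the opening at its end, in the units of the state.
- ctrl.read_state(): the state, without advancing time (a new reading comes with each control period).
- ctrl.get_image(name): name is "side" or "top" or "wrist"; returns a dict with "frame" (420x560x3 uint8, red, green, blue), "fx", "fy", "cx", "cy" (pixels), "origin" and "orientation" of the camera in the world. Camera axes: x right, y down, z forward; pixel columns grow to the right and rows downward; lengths in mm; the calibration is good to about 2 mm. A picture is of the moment at which its call begins. There is no depth.
- ctrl.finish_job(): hands the job in, once; it reports no verdict.
Trained networks look in the newest picture that a camera, given by its name, has taken for a name from the list of things; names that differ only in an ending like _2 or _b are one class to them, and where a whole thing is asked for, a point or a joint stands for the part that bears it (a point fixed in the world has none). Each returns a list of dicts, best first, with "confidence" (0 to 1); they miss things now and then, are a little off and sometimes report something else, mostly with a low value. They report only what shows in the picture. A call takes as long as a camera call.
- ctrl.regions_of(camera, thing): "region" (420x560 bool, what is visible of it).
- ctrl.spot_point(camera, thing): "at" ([x, y, z] in mm, in world coordinates, good to about 4 mm: a listed point, or the origin of a listed thing).
The state is a dict: "clock": time; "qpos": joint angles; "qd": joint speeds; "tau": joint torques, N m; "eef_pos": TCP position; "tool_rot": TCP orientation; "force": force on the tool from outside, world axes, zero at the start; "torque": the same for the moment, N m; "width": finger opening in mm.
Only numpy, scipy, OpenCV 4.12 (cv2) and the standard library are available. Lean on these libraries where they do the work, as an engineer would, in place of code of your own. Each camera call takes 0.05 s, during which the arm holds its last target. There are 200 camera calls.

## Working session

There is one attempt and no reset: what is moved stays moved. The work goes in short steps, Python scripts to look and compute and a shell command to move; the robot and the scene stay as the last step left them, time stands still between calls to the robot, and variables do not carry over. Pictures are saved under pics/ and viewed, about 8 in all and at most 12, crops included, and the job is handed in when it is done.

```bash
mkdir -p pics; cat > h.py <<'E'
import numpy as np, cv2
from cell import ctrl
from scipy.spatial.transform import Rotation as R
def snap(n,f):
    im=ctrl.get_image(n); cv2.imwrite('pics/'+f,im['frame'][:,:,::-1]); return im
def rot(o): 
    o=np.array(o,float)
    return o if o.shape==(3,3) else R.from_euler('xyz',o).as_matrix()
def proj(im,p):
    c=rot(im['orientation']).T@(np.array(p,float)-im['origin']); return [im['cx']+im['fx']*c[0]/c[2], im['cy']+im['fy']*c[1]/c[2]]
def ray(im,u,v,z):
    d=rot(im['orientation'])@np.array([(u-im['cx'])/im['fx'],(v-im['cy'])/im['fy'],1]); o=np.array(im['origin'],float)
    return o+d*(z-o[2])/d[2]
def rel(pos,yaw,roll=np.pi,pitch=0,s=None):
    "shift(cm) & rotvec(deg) in tool axes to reach TCP pose"
    s=s or ctrl.read_state(); A=rot(s['tool_rot']); B=R.from_euler('xyz',[roll,pitch,yaw]).as_matrix()
    return (A.T@(np.array(pos)-s['eef_pos'])/10).round(2), np.degrees(R.from_matrix(A.T@B).as_rotvec()).round(2)
E
python3 - <<'E'
from h import *
s=ctrl.read_state();print({k:np.round(v,3) for k,v in s.items()})
for c in('top','side'):
    im=snap(c,c+'0.png');print(c,im['origin'],im['orientation'],im['fx'],im['cx'],im['cy'])
    for t in 'cradle tube_at_first_hole button_tip fixed_saddle sliding_saddle cradle_seat hull paint_jar glue_bottle sanding_block screwdriver fittings_tin deckhouse hammer'.split():
        print(t,[(np.round(d['at'],1),round(d['confidence'],2),np.round(proj(im,d['at']))) for d in ctrl.spot_point(c,t)[:2]])
E
```

```text
{'clock': np.float64(0.0), 'qpos': array([-1.394,  0.629,  0.038,  1.518, -0.027,  0.996, -0.02 ]), 'qd': array([ 0.   , -0.001,  0.001, -0.002,  0.   ,  0.001,  0.001]), 'tau': array([-1.0000e-03, -5.6339e+01,  1.2250e+00, -1.9344e+01,  1.1000e-02,
        1.1000e-02, -0.0000e+00]), 'eef_pos': array([156.11 , 630.317, 230.385]), 'tool_rot': array([3.142e+00, 2.000e-03, 1.328e+00]), 'force': array([0.841, 0.389, 0.237]), 'torque': array([-0.01 ,  0.008,  0.046]), 'width': np.float64(85.269)}
top [ 499.19377655   86.12990913 1127.15617208] [-3.07826365 -0.00978121 -1.58650028] 449.73474613381444 274.79773249975705 205.67645797312903
cradle []
tube_at_first_hole [(array([582.3, 206.8,  33.5]), 0.94, array([220., 201.])), (array([ 376.1, -189.8,   -2.6]), 0.4, array([382., 282.]))]
button_tip [(array([ 3.760e+02,  2.439e+02, -2.000e-01]), 0.62, array([208., 285.]))]
fixed_saddle [(array([570.3, 127.8,  74.2]), 0.71, array([252., 204.]))]
sliding_saddle [(array([592.1, 255.2,  74.8]), 0.77, array([198., 196.])), (array([377.4, 246.7,   2.2]), 0.39, array([206., 285.]))]
cradle_seat [(arr
[... 1456 characters left out ...]
l [(array([ 588.6, -235. ,    2.2]), 0.64, array([278., 180.]))]
paint_jar [(array([748.8, -24.2,   1.6]), 0.98, array([216., 211.]))]
glue_bottle [(array([ 780.4, -158.5,    2.5]), 0.84, array([216., 188.])), (array([ 5.842e+02,  2.041e+02, -5.000e-01]), 0.19, array([264., 266.]))]
sanding_block [(array([413.7, -17.5,   3.1]), 0.76, array([334., 219.]))]
screwdriver [(array([ 380.1, -186.5,   -1.1]), 0.46, array([343., 191.]))]
fittings_tin [(array([770.9, 138.2,   5.5]), 0.7, array([194., 243.]))]
deckhouse [(array([380.4, 246.5,   1.7]), 0.81, array([352., 283.])), (array([775. , 140.6,   1.8]), 0.65, array([192., 245.]))]
hammer [(array([540.7, 469.4,   3.1]), 0.63, array([271., 361.]))]
```

View pics/top0.png

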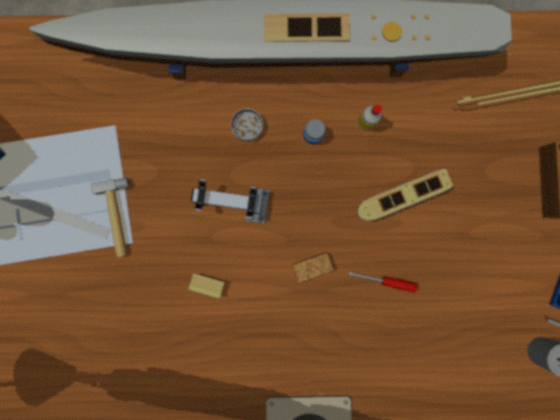

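```bash
python3 - <<'E'
from h import *
import cv2
for c in('top',):
    im=ctrl.get_image(c)
    for t in('cradle','hull'):
        for d in ctrl.regions_of(c,t)[:1]:
            m=d['region'].astype(np.uint8); r=cv2.minAreaRect(cv2.findNonZero(m)); b=cv2.boxPoints(r)
            print(t,d['confidence'],m.sum(),r,[ray(im,*p,50)[:2].round(1) for p in b])
E
```

```text
cradle 0.61 1513 ((228.4189453125, 199.98648071289062), (76.11673736572266, 33.70178985595703), 9.462322235107422) [array([559.2, 282.2]), array([639.1, 268.6]), array([606.2,  88.5]), array([526.5, 103. ])]
hull 0.68 2070 ((402.8349914550781, 195.27577209472656), (22.951557159423828, 99.79754638671875), 66.64443969726562) [array([ 567.3, -112.3]), array([ 660. , -337.2]), array([ 608.4, -357.2]), array([ 516.3, -132.8])]
```

The top view shows the cradle with its grey head at about (258,205), the sliding saddle at (200,196) and the button facing up and away from the robot at about (222,190). The hull is at (405,196) with its long axis running down-left to up-right. These agree with the networks. Next I'll move above the cradle and use the wrist camera.

```bash
python3 - <<'E'
from h import *
print(ctrl.grip_depth, rel([585,210,230],1.412-np.pi/2))
E
```

```text
18.700000000000003 (array([-30.55,  51.74,   0.13]), array([ 0.  ,  0.  , 85.18]))
```

```bash
R='{"hand":1,"travel":[-30.55,51.74,0],"angular":[0,0,85.18]}'; python3 -m creep '[{"hand":1,"travel":[-30.55,51.74,0],"angular":[0,0,85.18]},{"hand":1,"travel":[-30.55,51.74,0],"angular":[0,0,85.18]},{"hand":1,"travel":[-30.55,51.74,0],"angular":[0,0,85.18]},{"hand":1,"travel":[-30.55,51.74,0],"angular":[0,0,85.18]},{"hand":1,"travel":[-30.55,51.74,0],"angular":[0,0,85.18]},{"hand":1,"travel":[-30.55,51.74,0],"angular":[0,0,85.18]},{"hand":1,"travel":[-30.55,51.74,0],"angular":[0,0,85.18]},{"hand":1,"travel":[-30.55,51.74,0],"angular":[0,0,85.18]},{"hand":1,"travel":[-30.55,51.74,0],"angular":[0,0,85.18]},{"hand":1,"travel":[-30.55,51.74,0],"angular":[0,0,85.18]},{"hand":1,"travel":[-30.55,51.74,0],"angular":[0,0,85.18]},{"hand":1,"travel":[-30.55,51.74,0],"angular":[0,0,85.18]},{"hand":1,"travel":[-30.55,51.74,0],"angular":[0,0,85.18]},{"hand":1,"travel":[-30.55,51.74,0],"angular":[0,0,85.18]},{"hand":1,"travel":[-30.55,51.74,0],"angular":[0,0,85.18]},{"hand":1,"travel":[-30.55,51.74,0],"angular":[0,0,85.18]},{"hand":1,"travel":[-30.55,51.74,0],"angular":[0,0,85.18]},{"hand":1,"travel":[-30.55,51.74,0],"angular":[0,0,85.18]}]'
python3 - <<'E'
from h import *
im=snap('wrist','w1.png');print(im['origin'],im['orientation'],im['fx'])
for t in 'cradle tube_at_first_hole button_tip fixed_saddle sliding_saddle cradle_seat'.split():
    print(t,[(np.round(d['at'],1),round(d['confidence'],2),np.round(proj(im,d['at']))) for d in ctrl.spot_point('wrist',t)[:2]])
E
```

```text
clock: 3.45
eef_pos: [584.5, 211.1, 231.4]
tool_rot: [-3.141, 0.0, -0.157]
force: [-0.4, 0.5, 0.0]
width: 85.3
[596.29839775 280.67475083 374.58540108] [ 2.85731415e+00  1.05707140e-04 -1.56813503e-01] 312.0768417713004
cradle [(array([582.2, 208. ,   1.6]), 0.58, array([276., 178.]))]
tube_at_first_hole [(array([588.1, 209.9,  40.9]), 0.78, array([281., 183.]))]
button_tip []
fixed_saddle [(array([573., 129.,  75.]), 0.81, array([279., 266.])), (array([591.3, 248.8,  72.9]), 0.55, array([279., 150.]))]
sliding_saddle [(array([590.6, 250.3,  75.6]), 0.92, array([278., 149.]))]
cradle_seat [(array([582.2, 200. ,  59.2]), 0.65, array([277., 196.]))]
```

View pics/w1.png

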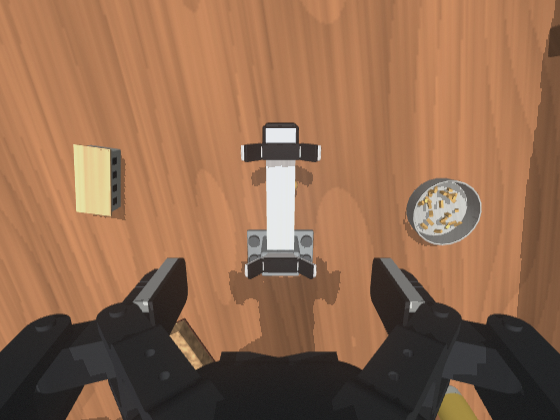

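The wrist picture shows the beam running straight up the image. The sliding saddle is centred at about (281,152) and the fixed one at (280.5,267), and the tube centre column is about 281. Next I'll measure edges with sub-pixel care.

```bash
python3 - <<'E'
from h import *
im=ctrl.get_image('wrist'); g=im['frame'].astype(int).min(2)
P=[]
for v in list(range(176,228,6)):
    row=(g[v]>150); cols=np.where(row[240:325])[0]+240
    P.append(ray(im,(cols.min()+cols.max())/2,v,55)[:2]); 
    if v%12==8: print(v,cols.min(),cols.max(),P[-1].round(1), (ray(im,cols.max(),v,55)-ray(im,cols.min(),v,55))[:2].round(1))
P=np.array(P);d=np.polyfit(P[:,1],P[:,0],1);print('yaw',np.arctan2(1,d[0]),'x at y=206',np.polyval(d,206))
dark=(im['frame'].max(2)<60)
for lo,hi in((140,165),(250,280)):
    sub=dark[lo:hi,225:335]; v,u=np.nonzero(sub); v+=lo;u+=225
    print(u.min(),u.max(),v.min(),v.max(),'mid z75 ',[ray(im,281,k,z)[:2].round(1) for k,z in((v.min(),75),(v.max(),75))])
E
python3 - <<'E'
import cv2
i=cv2.imread('pics/w1.png')[110:300,220:345];cv2.imwrite('pics/w1c.png',cv2.resize(i,None,fx=3.1,fy=3.1,interpolation=cv2.INTER_CUBIC))
E
```

```text
176 265 294 [588.3 219. ] [29.7 -4.8]
188 266 293 [586.3 206.4] [28.  -4.5]
200 266 293 [584.3 193.6] [28.3 -4.5]
212 266 293 [582.2 180.4] [28.6 -4.6]
224 266 293 [580.  166.9] [28.9 -4.6]
yaw 1.4131253690940118 x at y=206 586.2354897662168
244 316 140 160 mid z75  [array([595.6, 256.6]), array([592.7, 238. ])]
248 312 257 277 mid z75  [array([576.9, 137.4]), array([573.2, 114.3])]
```

View pics/w1c.png

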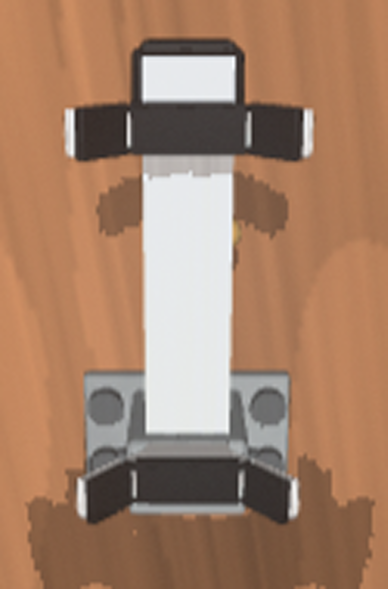

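The crop shows the button's brass edge at about px (296.5,186.5). The sliding pad spans rows 143.5 to 160 and the fixed pad rows 257.7 to 272.3.

```bash
python3 - <<'E'
from h import *
im=ctrl.get_image('wrist')
yaw=1.413;ex=np.array([np.cos(yaw),np.sin(yaw)]);ey=np.array([-ex[1],ex[0]])
o=np.array([585.3,204])
for n,p,x in(('sl',ray(im,281,151.8,75),45),('fx',ray(im,280.5,265,75),-75),('btn',ray(im,296,186.5,40),5),('tube',ray(im,279.7,190,55),None)):
    q=p[:2]-o; print(n,p.round(1),'cradle x,y',(q@ex).round(1),(q@ey).round(1),x)
o=np.array([585.6,205.])
t=o+ex*5
print(rel([*t,130],yaw-np.pi/2),rel([*t,23],yaw-np.pi/2))
E
```

```text
sl [593.9 245.6  75. ] cradle x,y 42.5 -2.0 45
fx [574.9 128.3  75. ] cradle x,y -76.3 -1.6 -75
btn [604.  201.8  40. ] cradle x,y 0.7 -18.8 5
tube [586.2 204.3  55. ] cradle x,y 0.4 -0.8 None
(array([ 0.13, -0.02, 10.13]), array([ 0.  ,  0.  , -0.06])) (array([ 1.300e-01, -2.000e-02,  2.083e+01]), array([ 0.  ,  0.  , -0.06]))
```

```bash
python3 - <<'E'
from h import *
print(rel([586.5,208,23],1.413-np.pi/2))
E
```

```text
(array([ 0.18,  0.17, 20.83]), array([ 0.  ,  0.  , -0.06]))
```

```bash
python3 -m creep '[{"hand":1,"travel":[0.18,0.17,4],"angular":[0,0,0]},{"hand":1,"travel":[0.18,0.17,8],"angular":[0,0,0]},{"hand":1,"travel":[0.18,0.17,12],"angular":[0,0,0]},{"hand":1,"travel":[0.18,0.17,15],"angular":[0,0,0]},{"hand":1,"travel":[0.18,0.17,17.5],"angular":[0,0,0]},{"hand":1,"travel":[0.18,0.17,19.5],"angular":[0,0,0]},{"hand":1,"travel":[0.18,0.17,20.8],"angular":[0,0,0]},{"hand":1,"travel":[0.18,0.17,20.8],"angular":[0,0,0]},{"hand":1,"travel":[0.18,0.17,20.8],"angular":[0,0,0]}]'
python3 - <<'E'
from h import *
im=snap('wrist','w2.png')
E
```

```text
clock: 4.8
eef_pos: [587.1, 208.0, 23.8]
tool_rot: [-3.141, -0.001, -0.159]
force: [0.4, -0.2, 0.8]
width: 85.6
```

View pics/w2.png

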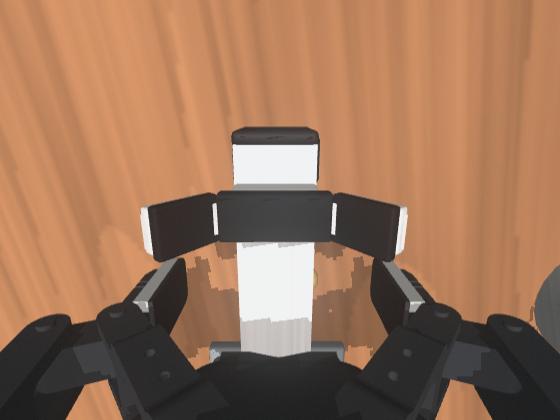

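The tube's centre is at col 276 and the fingers' at about 279. The button's edge is visible at (316,275) between the pads. Everything is clear, so I'll close.

```bash
python3 - <<'E'
from h import *
im=ctrl.get_image('wrist');s=ctrl.read_state();A=rot(s['tool_rot'])
for u,v,z in((316,275,40),(275.5,270,55),(275,217,75)):
    p=ray(im,u,v,z);print(p.round(1),'tool rel',(A.T@(p-s['eef_pos'])).round(1))
E
python3 -m creep '[{"hand":0.6,"travel":[-0.1,0,0],"angular":[0,0,0]},{"hand":0.4,"travel":[-0.1,0,0],"angular":[0,0,0]},{"hand":0,"travel":[-0.1,0,0],"angular":[0,0,0]},{"hand":0,"travel":[-0.1,0,0],"angular":[0,0,0]},{"hand":0,"travel":[-0.1,0,0],"angular":[0,0,0]},{"hand":0,"travel":[-0.1,0,0],"angular":[0,0,0]},{"hand":0,"travel":[-0.1,0,0],"angular":[0,0,0]},{"hand":0,"travel":[-0.1,0,0],"angular":[0,0,0]}]'
```

```text
[605.1 205.8  40. ] tool rel [ 17.8  -0.5 -15.4]
[588.7 219.1  55. ] tool rel [ -0.5 -11.  -30.4]
[593.4 247.6  75. ] tool rel [ -0.4 -39.9 -50.4]
clock: 5.7
eef_pos: [586.0, 208.7, 25.3]
tool_rot: [-3.14, -0.001, -0.159]
force: [-2.6, 0.1, 6.9]
width: 28.9
```

```bash
python3 -m creep '[{"hand":0,"travel":[0,-0.2,0],"angular":[0,0,0]},{"hand":0,"travel":[0,-0.4,0],"angular":[0,0,0]},{"hand":0,"travel":[0,-0.6,0],"angular":[0,0,0]},{"hand":0,"travel":[0,-0.8,0],"angular":[0,0,0]},{"hand":0,"travel":[0,-1.0,0],"angular":[0,0,0]},{"hand":0,"travel":[0,-1.2,0],"angular":[0,0,0]},{"hand":0,"travel":[0,-1.5,0],"angular":[0,0,0]},{"hand":0,"travel":[0,-1.5,0],"angular":[0,0,0]}]'
```

```text
clock: 6.5
eef_pos: [588.0, 221.7, 25.3]
tool_rot: [3.141, -0.0, -0.16]
force: [-2.1, -2.7, 2.8]
width: 29.2
```

```bash
python3 -m creep '[{"hand":0,"travel":[0,-0.3,0],"angular":[0,0,0]},{"hand":0,"travel":[0,-0.6,0],"angular":[0,0,0]},{"hand":0,"travel":[0,-0.9,0],"angular":[0,0,0]},{"hand":0,"travel":[0,-1.1,0],"angular":[0,0,0]},{"hand":0,"travel":[0,-1.3,0],"angular":[0,0,0]},{"hand":0,"travel":[0,-1.45,0],"angular":[0,0,0]},{"hand":0,"travel":[0,-1.6,0],"angular":[0,0,0]},{"hand":0,"travel":[0,-1.7,0],"angular":[0,0,0]},{"hand":0,"travel":[0,-1.8,0],"angular":[0,0,0]},{"hand":0,"travel":[0,-1.8,0],"angular":[0,0,0]}]'
python3 - <<'E'
from h import *
im=snap('wrist','w3.png')
E
```

```text
clock: 7.5
eef_pos: [590.8, 239.1, 25.3]
tool_rot: [3.14, 0.0, -0.16]
force: [-1.7, -3.4, 3.1]
width: 29.0
```

View pics/w3.png

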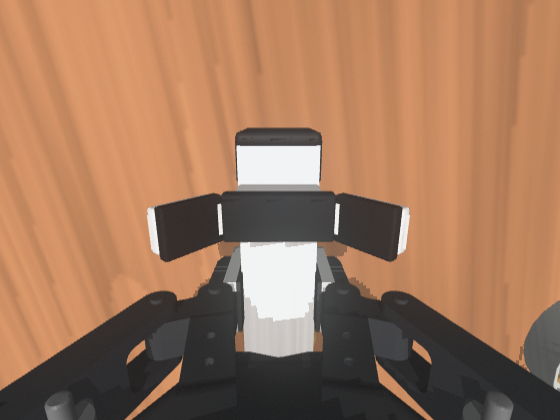

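```bash
python3 -m creep '[{"hand":0,"travel":[0,-0.1,0],"angular":[0,0,0]},{"hand":0,"travel":[0,-0.1,0],"angular":[0,0,0]}]'
```

```text
clock: 7.75
eef_pos: [590.8, 239.2, 25.3]
tool_rot: [3.139, 0.0, -0.16]
force: [-1.7, -4.0, 3.5]
width: 29.0
```

```bash
python3 -m creep '[{"hand":0,"travel":[0,-0.2,0],"angular":[0,0,0]},{"hand":0,"travel":[0,-0.3,0],"angular":[0,0,0]},{"hand":0,"travel":[0,-0.3,0],"angular":[0,0,0]}]'
```

```text
clock: 8.05
eef_pos: [590.8, 239.4, 25.3]
tool_rot: [3.136, 0.001, -0.161]
force: [-3.7, -8.2, 5.5]
width: 29.0
```

Force climbed to 8 N with no motion, so the tube is latched. I'll release and rise.

```bash
python3 -m creep '[{"hand":0,"travel":[0,0,0],"angular":[0,0,0]},{"hand":1,"travel":[0,0,0],"angular":[0,0,0]},{"hand":1,"travel":[0,0,0],"angular":[0,0,0]},{"hand":1,"travel":[0,0,0],"angular":[0,0,0]},{"hand":1,"travel":[0,0,0],"angular":[0,0,0]},{"hand":1,"travel":[0,0,-1],"angular":[0,0,0]},{"hand":1,"travel":[0,0,-4],"angular":[0,0,0]},{"hand":1,"travel":[0,0,-8],"angular":[0,0,0]},{"hand":1,"travel":[0,0,-12],"angular":[0,0,0]},{"hand":1,"travel":[0,0,-16],"angular":[0,0,0]},{"hand":1,"travel":[0,0,-20],"angular":[0,0,0]},{"hand":1,"travel":[0,0,-20.5],"angular":[0,0,0]},{"hand":1,"travel":[0,0,-20.5],"angular":[0,0,0]},{"hand":1,"travel":[0,0,-20.5],"angular":[0,0,0]}]'
python3 - <<'E'
from h import *
im=snap('wrist','w4.png')
i=im['frame'][110:340,200:365,::-1];cv2.imwrite('pics/w4c.png',cv2.resize(i,None,fx=2.6,fy=2.6,interpolation=cv2.INTER_CUBIC))
for t in 'tube_at_first_hole button_tip fixed_saddle sliding_saddle cradle_seat'.split():
    print(t,[(np.round(d['at'],1),round(d['confidence'],2),np.round(proj(im,d['at']))) for d in ctrl.spot_point('wrist',t)[:2]])
E
```

```text
clock: 9.45
eef_pos: [590.3, 240.5, 229.4]
tool_rot: [3.135, 0.003, -0.161]
force: [-0.4, -0.1, -0.5]
width: 85.3
tube_at_first_hole [(array([589.7, 240.2,  40.2]), 0.58, array([278., 182.]))]
button_tip [(array([608.5, 206.8,  39.1]), 0.48, array([299., 208.])), (array([581.6, 205.8,   0.7]), 0.31, array([276., 203.]))]
fixed_saddle [(array([569.3, 128.1,  74.1]), 0.96, array([276., 291.]))]
sliding_saddle [(array([593.3, 278.3,  73.3]), 0.67, array([275., 150.]))]
cradle_seat [(array([584. , 198.6,  57.8]), 0.77, array([279., 224.])), (array([777.3, 137.1,   1. ]), 0.51, array([437., 231.]))]
```

View pics/w4c.png

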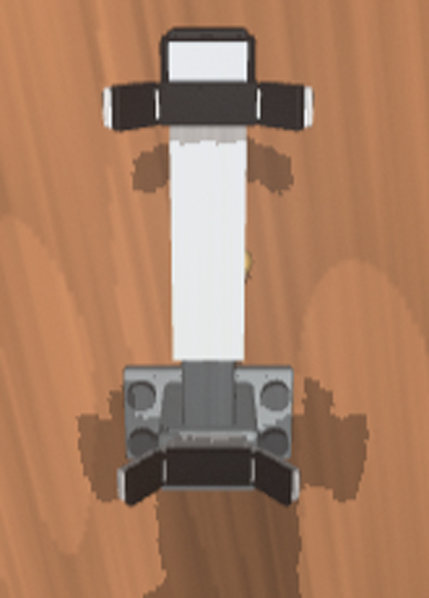

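The latch is confirmed. The tube is extended, the inner tube shows behind it, and the dome stands proud at crop (248,264), px (295.4,211.5). Next I'll fix the cradle frame and move over the hull.

```bash
python3 - <<'E'
from h import *
im=ctrl.get_image('wrist')
a=ray(im,280,150.2,75);b=ray(im,280.8,289.4,75);d=(a-b)[:2]
print(a.round(1),b.round(1),np.hypot(*d),'yaw',np.arctan2(d[1],d[0]))
yaw=1.4125;ex=np.array([np.cos(yaw),np.sin(yaw)]);ey=np.array([-ex[1],ex[0]])
for n,p,x,y in(('sl',a,75,0),('fx',b,-75,0),('btn',ray(im,295.4,211.5,40),5,-18),('grip',np.array([590.8,239.2]),35,0),('grip0',np.array([586,208.7]),5,0)):
    print(n,'origin est',(p[:2]-x*ex-y*ey).round(1))
yh=-1.18+np.pi
print(rel([590,-237,230],yh-np.pi/2))
E
```

```text
[598.6 276.9  75. ] [575.8 129.6  75. ] 149.00625032727893 yaw 1.417032253992096
sl origin est [586.8 202.8]
fx origin est [587.6 203.7]
btn origin est [585.7 201.1]
grip origin est [585.3 204.6]
grip0 origin est [585.2 203.8]
(array([ 7.56, 47.13,  0.25]), array([  0.34,   0.23, -31.62]))
```

```bash
python3 -m creep '[{"hand":1,"travel":[7.56,47.1,0.2],"angular":[0.34,0.23,-31.6]},{"hand":1,"travel":[7.56,47.1,0.2],"angular":[0.34,0.23,-31.6]},{"hand":1,"travel":[7.56,47.1,0.2],"angular":[0.34,0.23,-31.6]},{"hand":1,"travel":[7.56,47.1,0.2],"angular":[0.34,0.23,-31.6]},{"hand":1,"travel":[7.56,47.1,0.2],"angular":[0.34,0.23,-31.6]},{"hand":1,"travel":[7.56,47.1,0.2],"angular":[0.34,0.23,-31.6]},{"hand":1,"travel":[7.56,47.1,0.2],"angular":[0.34,0.23,-31.6]},{"hand":1,"travel":[7.56,47.1,0.2],"angular":[0.34,0.23,-31.6]},{"hand":1,"travel":[7.56,47.1,0.2],"angular":[0.34,0.23,-31.6]},{"hand":1,"travel":[7.56,47.1,0.2],"angular":[0.34,0.23,-31.6]},{"hand":1,"travel":[7.56,47.1,0.2],"angular":[0.34,0.23,-31.6]},{"hand":1,"travel":[7.56,47.1,0.2],"angular":[0.34,0.23,-31.6]},{"hand":1,"travel":[7.56,47.1,0.2],"angular":[0.34,0.23,-31.6]}]'
python3 - <<'E'
from h import *
im=snap('wrist','w5.png')
for d in ctrl.spot_point('wrist','hull')[:2]: print(np.round(d['at'],1),d['confidence'],proj(im,d['at']))
for d in ctrl.regions_of('wrist','hull')[:1]:
    m=d['region'].astype(np.uint8); v,u=np.nonzero(m); print(m.sum(),u.min(),u.max(),v.min(),v.max())
    P=[]
    for r in range(v.min(),v.max()+1,15):
        c=u[v==r]; L,Rr=ray(im,c.min(),r,50),ray(im,c.max(),r,50); print(r,c.min(),c.max(),((L+Rr)/2)[:2].round(1),np.hypot(*(Rr-L)[:2]).round(1))
E
```

```text
clock: 11.1
eef_pos: [590.4, -234.6, 230.1]
tool_rot: [-3.14, -0.0, 0.393]
force: [0.2, 0.4, 0.3]
width: 85.5
[ 584.8 -235.4   -0.9] 0.78 [np.float64(273.6027644005781), np.float64(174.10440119970966)]
10594 250 302 62 287
62 274 280 [ 544.1 -125.4] 5.7
77 256 296 [ 548.2 -138. ] 38.5
92 251 301 [ 553.4 -150.6] 48.8
107 250 301 [ 558.3 -163.7] 50.4
122 250 301 [ 563.7 -176.9] 51.1
137 250 300 [ 568.8 -190.7] 50.7
152 250 300 [ 574.6 -204.7] 51.4
167 250 299 [ 580.  -219.2] 51.0
182 250 298 [ 585.5 -234.1] 50.7
197 250 298 [ 591.7 -249.2] 51.4
212 250 297 [ 597.6 -265. ] 51.0
227 250 297 [ 604.1 -281. ] 51.7
242 250 296 [ 610.4 -297.7] 51.4
257 250 295 [ 616.8 -314.9] 51.0
272 251 294 [ 623.9 -332.4] 49.5
287 260 260 [ 617.8 -355.9] 0.0
```

View pics/w5.png

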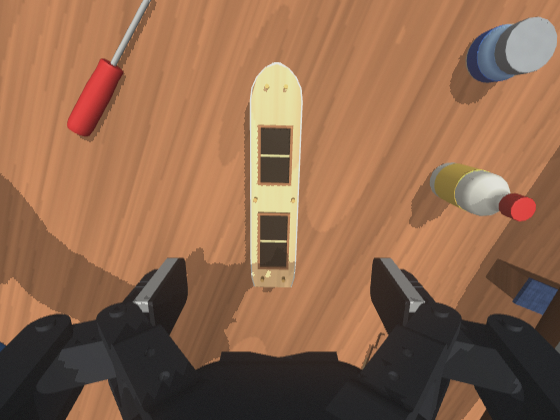

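The hull is upright with its bow at the top, (277,62), stern at row 286, and a width of about 51 mm as expected. Its centre is at about (587,-237) with yaw 1.940. The way down is clear.

```bash
python3 - <<'E'
from h import *
print(rel([586.8,-237,19],1.940-np.pi/2))
E
```

```text
(array([-0.44,  0.08, 21.14]), array([-0.05, -0.02,  1.37]))
```

```bash
python3 -m creep '[{"hand":1,"travel":[-0.44,0.08,4],"angular":[0,0,1.4]},{"hand":1,"travel":[-0.44,0.08,8],"angular":[0,0,1.4]},{"hand":1,"travel":[-0.44,0.08,12],"angular":[0,0,1.4]},{"hand":1,"travel":[-0.44,0.08,15],"angular":[0,0,1.4]},{"hand":1,"travel":[-0.44,0.08,18],"angular":[0,0,1.4]},{"hand":1,"travel":[-0.44,0.08,20],"angular":[0,0,1.4]},{"hand":1,"travel":[-0.44,0.08,21.1],"angular":[0,0,1.4]},{"hand":1,"travel":[-0.44,0.08,21.1],"angular":[0,0,1.4]},{"hand":1,"travel":[-0.44,0.08,21.1],"angular":[0,0,1.4]}]'
python3 -m creep '[{"hand":0.7,"travel":[0,0,0],"angular":[0,0,0]},{"hand":0.6,"travel":[0,0,0],"angular":[0,0,0]},{"hand":0.5,"travel":[0,0,0],"angular":[0,0,0]},{"hand":0,"travel":[0,0,0],"angular":[0,0,0]},{"hand":0,"travel":[0,0,0],"angular":[0,0,0]},{"hand":0,"travel":[0,0,0],"angular":[0,0,0]},{"hand":0,"travel":[0,0,0],"angular":[0,0,0]}]'
```

```text
clock: 12.15
eef_pos: [587.5, -236.9, 20.2]
tool_rot: [3.142, -0.001, 0.369]
force: [0.1, -0.4, -0.4]
width: 85.2
clock: 12.85
eef_pos: [588.1, -237.4, 21.7]
tool_rot: [3.14, -0.002, 0.369]
force: [-1.0, -0.5, 5.9]
width: 51.2
```

```bash
python3 -m creep '[{"hand":0,"travel":[0,0,-0.5],"angular":[0,0,0]},{"hand":0,"travel":[0,0,-1.5],"angular":[0,0,0]},{"hand":0,"travel":[0,0,-3.5],"angular":[0,0,0]},{"hand":0,"travel":[0,0,-6.5],"angular":[0,0,0]},{"hand":0,"travel":[0,0,-9.5],"angular":[0,0,0]},{"hand":0,"travel":[0,0,-12.5],"angular":[0,0,0]},{"hand":0,"travel":[0,0,-15.5],"angular":[0,0,0]},{"hand":0,"travel":[0,0,-17],"angular":[0,0,0]},{"hand":0,"travel":[0,0,-17],"angular":[0,0,0]},{"hand":0,"travel":[0,0,-17],"angular":[0,0,0]}]'
python3 - <<'E'
from h import *
s=ctrl.read_state();A=rot(s['tool_rot']);print(s['torque'],s['force'])
im=snap('wrist','w6.png')
for d in ctrl.regions_of('wrist','hull')[:1]:
    m=d['region']; v,u=np.nonzero(m); print(m.sum(),v.min(),v.max())
    H=s['eef_pos'][2]-21.7+50
    for r in range(v.min(),v.max()+1,8):
        c=u[v==r]; L,Rr=ray(im,c.min(),r,H),ray(im,c.max(),r,H); print(r,c.min(),c.max(),(A.T@((L+Rr)/2-s['eef_pos'])).round(1),np.hypot(*(Rr-L)[:2]).round(1))
print(rel([585.6,203.7,s['eef_pos'][2]],1.414-np.pi/2))
E
```

```text
clock: 13.85
eef_pos: [587.1, -237.0, 191.5]
tool_rot: [3.141, -0.002, 0.369]
force: [-0.5, 0.4, -4.1]
width: 50.4
[-0.01227679  0.05030502 -0.03260274] [-0.52747369  0.41560271 -4.07777643]
48396 0 355
0 215 342 [   0.3 -105.7  -28.4] 40.8
8 212 345 [   0.3 -103.4  -28.4] 43.0
16 208 348 [ 1.000e-01 -1.011e+02 -2.840e+01] 45.6
24 206 350 [  0.1 -98.8 -28.4] 47.2
32 204 352 [  0.1 -96.5 -28.4] 48.8
40 203 352 [ -0.  -94.1 -28.4] 49.4
48 203 353 [  0.1 -91.7 -28.3] 50.1
56 202 354 [  0.1 -89.3 -28.3] 51.1
64 202 354 [  0.1 -86.8 -28.3] 51.4
72 201 354 [ -0.  -84.3 -28.3] 52.1
80 202 354 [  0.1 -81.7 -28.3] 52.1
88 203 353 [  0.1 -79.2 -28.3] 51.8
96 204 353 [  0.3 -76.6 -28.3] 51.8
104 204 352 [  0.1 -73.9 -28.3] 51.8
112 205 352 [  0.3 -71.2 -28.3] 51.8
120 205 351 [  0.1 -68.5 -28.3] 51.8
128 206 351 [  0.3 -65.8 -28.3] 51.8
136 206 350 [  0.1 -63.  -28.3] 51.8
144 207 350 [  0.3 -60.1 -28.3] 51.8
152 207 349 [  0.1 -57.2 -28.3] 51.8
160 208 348 [  0.1 -54.3 -28.3] 51.5
168 208 348 [  0.1 -51.4 -28.3] 51.8
176 209 348 [  0.3 -48.4 -28.3] 51.8
184 208 347 [ -0.1 -45.3 -28.3] 52.2
192
[... 152 characters left out ...]
 344 [  0.1 -29.4 -28.3] 51.5
232 213 345 [  0.5 -26.1 -28.3] 51.9
240 213 344 [  0.3 -22.7 -28.3] 51.9
248 214 343 [  0.3 -19.2 -28.3] 51.5
256 214 343 [  0.3 -15.7 -28.3] 51.9
264 215 342 [  0.3 -12.2 -28.3] 51.5
272 216 341 [  0.3  -8.6 -28.3] 51.1
280 217 341 [  0.5  -4.9 -28.3] 51.1
288 217 340 [  0.3  -1.2 -28.3] 51.1
296 218 339 [  0.3   2.6 -28.3] 50.7
304 219 339 [  0.5   6.4 -28.3] 50.7
312 220 338 [  0.5  10.3 -28.3] 50.3
320 219 339 [  0.5  14.3 -28.3] 51.5
328 219 338 [  0.3  18.4 -28.3] 51.5
336 218 338 [  0.1  22.5 -28.3] 52.4
344 220 338 [  0.5  26.7 -28.3] 52.0
352 257 300 [  0.3  30.9 -28.3] 19.1
(array([ 15.8 , -41.11,  -0.08]), array([-6.000e-02, -1.000e-02,  3.014e+01]))
```

View pics/w6.png

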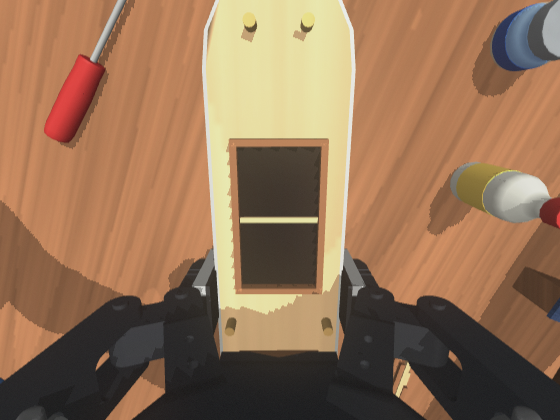

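The hull is held square in the jaws, upright and centred (offset ≤0.5 mm). Now I'll carry it over.

```bash
python3 -m creep '[{"hand":0,"travel":[0.4,-1,0],"angular":[0,0,1]},{"hand":0,"travel":[1.1,-3,0],"angular":[0,0,3]},{"hand":0,"travel":[2.5,-6.5,0],"angular":[0,0,5]},{"hand":0,"travel":[4.1,-10.5,0],"angular":[0,0,8]},{"hand":0,"travel":[5.6,-14.5,0],"angular":[0,0,11]},{"hand":0,"travel":[7.1,-18.5,0],"angular":[0,0,14]},{"hand":0,"travel":[8.7,-22.5,0],"angular":[0,0,17]},{"hand":0,"travel":[10.2,-26.5,0],"angular":[0,0,20]},{"hand":0,"travel":[11.7,-30.5,0],"angular":[0,0,23]},{"hand":0,"travel":[13.3,-34.5,0],"angular":[0,0,26]},{"hand":0,"travel":[14.6,-38,0],"angular":[0,0,28]},{"hand":0,"travel":[15.4,-40,0],"angular":[0,0,29.5]},{"hand":0,"travel":[15.7,-40.8,0],"angular":[0,0,30.1]},{"hand":0,"travel":[15.8,-41,0],"angular":[0,0,30.1]},{"hand":0,"travel":[15.8,-41,0],"angular":[0,0,30.1]},{"hand":0,"travel":[15.8,-41,0],"angular":[0,0,30.1]}]'
python3 - <<'E'
from h import *
s=ctrl.read_state();z=s['eef_pos'][2]
print(rel([585.5,203.2,z-90],1.414-np.pi/2))
im=snap('wrist','w7.png');im2=ctrl.get_image('side');A=rot(s['tool_rot'])
d=ctrl.regions_of('wrist','hull')[0];v,u=np.nonzero(d['region']);H=z+28
for r in (72,150,250,344):
    c=u[v==r]; L,Rr=ray(im,c.min(),r,H),ray(im,c.max(),r,H); print(r,c.min(),c.max(),(A.T@((L+Rr)/2-s['eef_pos'])).round(1))
E
```

```text
clock: 15.55
eef_pos: [586.2, 200.3, 190.7]
tool_rot: [3.141, -0.0, -0.159]
force: [0.2, -0.6, -3.9]
width: 51.0
(array([-0.11, -0.28,  9.  ]), array([ 0.02, -0.  , -0.12]))
72 202 354 [  0.6 -84.6 -28. ]
150 207 349 [  0.6 -58.2 -28. ]
250 214 343 [  0.8 -18.5 -28. ]
344 220 337 [  0.8  26.6 -28. ]
```

```bash
python3 -m creep '[{"hand":0,"travel":[-0.1,-0.28,1],"angular":[0,0,0]},{"hand":0,"travel":[-0.1,-0.28,3],"angular":[0,0,0]},{"hand":0,"travel":[-0.1,-0.28,5],"angular":[0,0,0]},{"hand":0,"travel":[-0.1,-0.28,6],"angular":[0,0,0]},{"hand":0,"travel":[-0.1,-0.28,7],"angular":[0,0,0]},{"hand":0,"travel":[-0.1,-0.28,7.8],"angular":[0,0,0]},{"hand":0,"travel":[-0.1,-0.28,8.4],"angular":[0,0,0]},{"hand":0,"travel":[-0.1,-0.28,8.7],"angular":[0,0,0]},{"hand":0,"travel":[-0.1,-0.28,8.7],"angular":[0,0,0]}]'
python3 - <<'E'
from h import *
im=snap('side','s8.png');i=im['frame'][190:310,190:350,::-1];cv2.imwrite('pics/s8c.png',cv2.resize(i,None,fx=4,fy=4,interpolation=cv2.INTER_CUBIC))
print(rel([585.5,203.2,81.5],1.414-np.pi/2))
E
```

```text
clock: 16.6
eef_pos: [585.7, 204.0, 103.7]
tool_rot: [-3.141, 0.0, -0.158]
force: [-0.5, -0.1, -4.0]
width: 51.2
(array([-0.02,  0.09,  2.26]), array([-0.04, -0.02, -0.09]))
```

View pics/s8c.png

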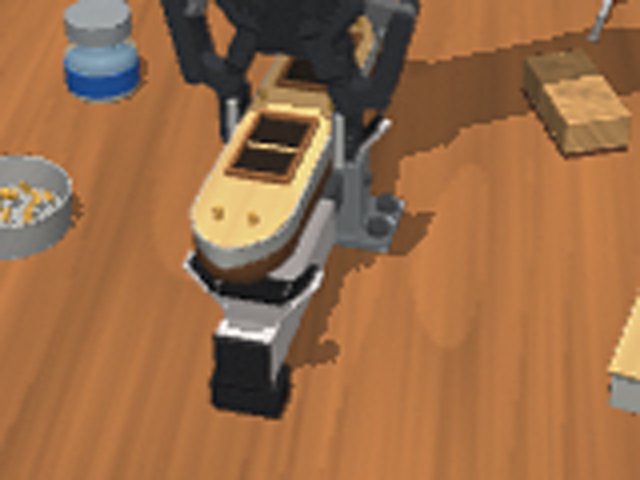

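The side crop shows the hull centred over the V of the sliding saddle, at about (255,285), level and in line. I'll lower it gently.

```bash
python3 -m creep '[{"hand":0,"travel":[0,0.05,0.4],"angular":[0,0,0]},{"hand":0,"travel":[0,0.05,0.8],"angular":[0,0,0]},{"hand":0,"travel":[0,0.05,1.1],"angular":[0,0,0]},{"hand":0,"travel":[0,0.05,1.4],"angular":[0,0,0]},{"hand":0,"travel":[0,0.05,1.6],"angular":[0,0,0]},{"hand":0,"travel":[0,0.05,1.8],"angular":[0,0,0]},{"hand":0,"travel":[0,0.05,1.9],"angular":[0,0,0]},{"hand":0,"travel":[0,0.05,1.9],"angular":[0,0,0]}]'
```

```text
clock: 17.45
eef_pos: [585.8, 203.6, 84.9]
tool_rot: [-3.141, -0.0, -0.158]
force: [-1.4, -0.3, -3.4]
width: 51.4
```

```bash
python3 -m creep '[{"hand":0,"travel":[0,0,0.1],"angular":[0,0,0]},{"hand":0,"travel":[0,0,0.2],"angular":[0,0,0]},{"hand":0,"travel":[0,0,0.3],"angular":[0,0,0]},{"hand":0,"travel":[0,0,0.35],"angular":[0,0,0]},{"hand":0,"travel":[0,0,0.35],"angular":[0,0,0]}]'
```

```text
clock: 17.95
eef_pos: [585.9, 203.7, 82.7]
tool_rot: [-3.14, -0.0, -0.158]
force: [-2.6, 0.2, 5.8]
width: 50.8
```

Contact was felt at the expected height (TCP 82.7 puts the hull at 61). I'll release and rise.

```bash
python3 -m creep '[{"hand":0.65,"travel":[0,0,0],"angular":[0,0,0]},{"hand":0.8,"travel":[0,0,0],"angular":[0,0,0]},{"hand":1,"travel":[0,0,0],"angular":[0,0,0]},{"hand":1,"travel":[0,0,0],"angular":[0,0,0]},{"hand":1,"travel":[0,0,0],"angular":[0,0,0]},{"hand":1,"travel":[0,0,-1],"angular":[0,0,0]},{"hand":1,"travel":[0,0,-3],"angular":[0,0,0]},{"hand":1,"travel":[0,0,-6],"angular":[0,0,0]},{"hand":1,"travel":[0,0,-10],"angular":[0,0,0]},{"hand":1,"travel":[0,0,-14],"angular":[0,0,0]},{"hand":1,"travel":[0,0,-17],"angular":[0,0,0]},{"hand":1,"travel":[0,0,-18],"angular":[0,0,0]},{"hand":1,"travel":[0,0,-18],"angular":[0,0,0]}]'
python3 - <<'E'
from h import *
im=snap('wrist','w9.png'); sd=snap('side','s9.png')
i=np.hstack([im['frame'][20:420,80:480],cv2.resize(sd['frame'][190:310,200:320],(400,400),interpolation=cv2.INTER_CUBIC)])[:,:,::-1];cv2.imwrite('pics/c9.png',i)
for c in('wrist','side'):
    print(c,[(np.round(d['at'],1),round(d['confidence'],2)) for d in ctrl.spot_point(c,'hull')[:2]])
d=ctrl.regions_of('wrist','hull')[0];v,u=np.nonzero(d['region']);print(v.min(),v.max(),ray(im,u[v==v.min()].mean(),v.min(),111)[:2],ray(im,u[v==v.max()].mean(),v.max(),111)[:2])
for r in range(v.min()+40,v.max()-20,30):
    c=u[v==r];print(r,c.min(),c.max(),((ray(im,c.min(),r,111)+ray(im,c.max(),r,111))/2)[:2].round(1))
E
```

```text
clock: 19.25
eef_pos: [586.5, 203.5, 264.5]
tool_rot: [-3.138, -0.003, -0.158]
force: [0.3, -0.1, -0.1]
width: 85.5
wrist [(array([585.1, 203.5,  61. ]), 0.9)]
side [(array([587.3, 205.7,  62.7]), 0.63)]
55 298 [605.53706598 322.84130566] [567.36181371  85.61826093]
95 249 305 [600.3 290.4]
125 249 305 [596.2 264.7]
155 250 304 [591.8 237.6]
185 251 304 [587.7 208.9]
215 252 303 [582.8 178.7]
245 252 302 [577.2 146.8]
275 254 301 [572.3 112.9]
```

View pics/c9.png

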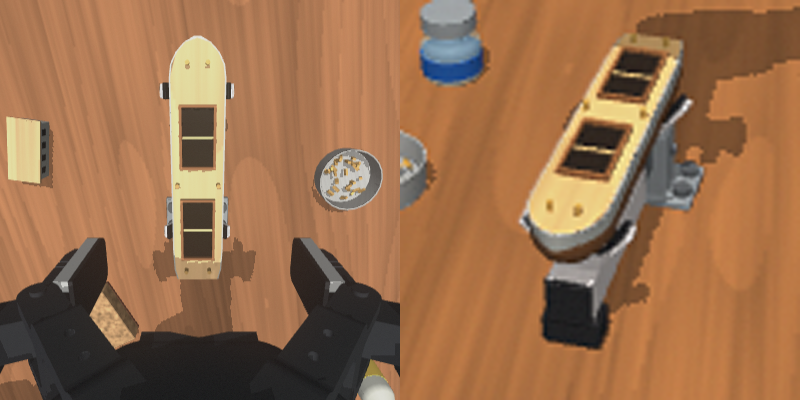

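The picture shows the hull seated in both saddles, symmetric about the beam. Its centre is at about (586.4,204.2), z 61, yaw 1.414, and the arm is clear.

```bash
python3 -c "
from cell import ctrl
print(ctrl.finish_job())"
```

```text
the job is handed in; nothing more can be done
None
```

The cradle is latched one hole longer, the hull is seated in both saddles, and I handed the job in at about 19.5 s. The interface gives no verdict, so the checks below are my own.

**What I did:** I pinched the tube across the button, with the jaws closing to about 29 mm, so the dome was flush. I drew the tube about 30 mm until it locked, then released it. I gripped the hull across its sides, carried it over upright and lowered it. I felt a light contact of about 10 N at the expected height, opened the jaws and rose clear.

**Last checks:**
- **Latch:** The pull rose to about 9 N with no further motion, and the dome showed proud of the tube afterwards. I measured 149 mm between saddle centres against the 150 mm expected. I did not look at the button again after placing the hull.
- **Hull pose:** The wrist camera gave the hull at z 61 mm, within about 1 mm of the seat across and along the beam, with yaw 1.414 against about 1.414 for the beam. The side camera agreed within about 3 mm.
- **Arm and other things:** The arm was clear of everything with near-zero force. The other things in the last pictures looked untouched, but I did not measure their positions again.

**Disagreement:** My estimates of the cradle's origin differed by 2 to 3 mm between the camera and the gripper, which is within the tolerances.

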